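# Gauge two brass sleeves on a stepped pin and sort them

## Robot

A 6-joint arm with a two-finger parallel gripper is mounted at the origin on the work surface. World frame = base frame: x ahead of the robot, y to its left, z up, the work surface at z = 0. Lengths are in mm, angles in degrees, forces in N, time in s.
With the tool pointing down it reaches from about 325 to 775 mm from the base axis. Payload 9.3 kg.
Tool frame: the origin (TCP) lies at the very end of the fingers, on their centre line; the grasp point (between the pads) lies 19 mm behind it; x points along the fingers, y is the direction in which the jaws open and shut, and the axes are right-handed (so a half turn about x gives the same grasp; the last joint's range is limited). The gripper opens to 85 mm and grips with 20 to 120 N. Pads are 22 mm wide; open, the fingers measure 114 mm over their backs; the gripper's body (76 mm by 85 mm) begins 54 mm behind the grasp point. The pads swing forward as they close: fully open they stand 13 mm farther back than shut.
Start: joints at [63.392, 14.817, 1.232, 76.415, 0, 81.257], TCP at [168.726, 523.477, 231.279] pointing down, gripper open.
Joint ranges: [-174.27, 174.27], [-52.1, 104.24], [-59.71, 78.15], [-110.17, 111.67], [-87.03, 83.33], [-180, 180]. Speed limits (degrees/s): [127.2, 127.2, 159.86, 180, 180, 180].

## Interface

Orientations are given as a 3x3 rotation matrix whose columns are the frame's x, y, z axes.
In Python, from workcell import manip gives the robot as it stands.
- The arm moves only by the shell command python3 -m pendant 'ROWS' [FORCE]. ROWS is JSON, a list that holds one entry, the list of rows, each a list of 5 numbers: the shift along the tool's x, y, z in units of 20 cm (1.0 is 20 cm), then the turn about the tool's x in units of 180 degrees (1.0 is 180 degrees), then the gripper's target within -1 to 1 (fully open at 1, half-way at 0, shut at -1). A call has 1 to 12 rows; each row shifts and turns the commanded pose from where the row before left it, along the tool's axes as they then stand; what a row does not reach is not made up. A row lasts 1/12 s, in which the tool goes at most 41.7 mm and 7.16 degrees, less where a joint would pass 70% of its speed; a pose out of reach is approached as far as the arm can. A call with a number of a shift or a turn outside -1 to 1 is refused whole. A call with a gripper value outside its range is refused whole. The fingers move at their own pace and stop on an object; FORCE is the grip in N (left out, the last holds). Time passes only in rows, so rows that do not move let the fingers close. It gives the time, the measured TCP pose, the force and the opening at its end, in the units of the state.
- manip.read_state(): the state, without advancing time (a new reading comes with each control period).
- manip.get_image(name): name is "scene" or "side" or "wrist"; returns (picture, depth): 420x560x3 uint8, blue, green, red; 420x560 float32, mm along the optical axis (not along the pixel's ray), 0 where there is no reading.
- manip.calibration(name): a dict with "intrinsics" (3x3 intrinsics, pixels), "rvec" (rotation vector, rad) and "tvec" (3), from world to camera coordinates, as OpenCV has them. Camera axes: x right, y down, z forward; pixel columns grow to the right and rows downward; lengths in mm; the calibration is good to about 2 mm. The wrist camera is an equidistant fisheye: a pixel r from the principal point sees the ray r / f radians off the axis. A picture is of the moment at which its call begins: read the wrist's pose just before it. calibration takes no time and is no camera call; for the wrist camera it gives the pose at the moment of the call.
- manip.finish_job(): hands the job in, once; it reports no verdict.
The state is a dict: "t": time; "qpos": joint angles; "qd": joint speeds; "joint_efforts": joint torques, N m; "ee_pos": TCP position; "eef_rot": TCP orientation; "wrist_force": force on the tool from outside, world axes, zero at the start; "wrist_torque": the same for the moment, N m; "finger_gap": finger opening in mm.
Only numpy, scipy, OpenCV 4.12 (cv2) and the standard library are available. Lean on these libraries where they do the work, as an engineer would, in place of code of your own. Each camera call takes 0.05 s, during which the arm holds its last target. There are 200 camera calls.

## Task

Test the two loose brass sleeves that stand on the blue mat between the robot and the gauge, one after the other, in either order. Slide a sleeve gently down over the stepped gauge pin as far as it goes, without forcing it; then lift it off and stand it upright in the green tray if it went all the way down to the black base, or in the red tray if it stopped at the pin's step, before you take the next one. Leave everything else where it is, including the sleeves already sorted in the trays.

Things in the scene. Friction and masses are not known exactly. Their poses are not given: they have to be found in the camera images.
- sleeve_1: loose brass sleeve (plain tube) to be tested, standing upright: 40 mm outside diameter, 45 mm tall, bore either larger or smaller than the thick part of the gauge pin (which one is not told); origin: centre of its lower end, z along its axis
- sleeve_2: loose brass sleeve (plain tube) to be tested, standing upright: 40 mm outside diameter, 45 mm tall, bore either larger or smaller than the thick part of the gauge pin (which one is not told); origin: centre of its lower end, z along its axis
- gauge: fixed stepped gauge: black base 90 x 90 x 20 mm, upright steel pin at its centre; origin: centre of its underside. Heights: base top 20 mm; thick part, 23.4 mm diameter, 20 to 55 mm; step at 55; thin pilot, 17.4 mm diameter, 55 to 77, the last 8 mm tapering to 8. Every sleeve fits the pilot (2 mm play or more all round); a good one goes on to the base (1.8 mm play); a bad one stops at the step
- gauge_tip (a point): top of the pilot, on the pin's axis, 77 mm above the work surface
- tray_green: green open tray, fixed, outside 160 x 130 x 30 mm high, walls and floor 5 mm thick; origin: centre of its underside, x along its 160 mm side; an already sorted sleeve stands in its +x half, about 45 mm from the tray's centre, so its -x half is free. For sleeves that pass
- tray_red: red open tray, fixed, outside 160 x 130 x 30 mm high, walls and floor 5 mm thick; origin: centre of its underside, x along its 160 mm side; an already sorted sleeve stands in its +x half, about 45 mm from the tray's centre, so its -x half is free. For sleeves that fail
- kept_sleeve: sleeve already sorted, standing in the green tray, same outside size; origin: centre of its lower end; to be left alone
- scrap_sleeve: sleeve already sorted, standing in the red tray, same outside size; origin: centre of its lower end; to be left alone
- pliers: pliers with red grips lying on the bench, 160 x 75 x 16 mm; origin near the pivot, on the underside; to be left alone
- screwdriver: screwdriver lying on the bench; origin on the underside, along its length; to be left alone
- flux_jar: small amber jar with black cap, 44 mm diameter, 45 mm tall; origin: centre of the underside; to be left alone
- spool: grey empty wire spool, 54 mm diameter, 38 mm tall; origin: centre of the underside; to be left alone
There are look-alikes about, which are no part of the job. What is shaped like the sleeve_2 but purple or turquoise is not meant.

How it is judged (in metres and radians):
On the way, in this order (a step that is already met when the one before it is completed fails the run):
1. one of the two sleeves is slid down the gauge pin as far as it goes: to the base if it passes, to the step if it fails (((horizontal distance between sleeve_1 and gauge_tip below 0.004 m and angle between sleeve_1's own z axis and vertical below 0.15 rad and z of sleeve_1 in the frame of gauge between 0.015 and 0.025 m) or (horizontal distance between sleeve_2 and gauge_tip below 0.006 m and angle between sleeve_2's own z axis and vertical below 0.15 rad and z of sleeve_2 in the frame of gauge between 0.049 and 0.06 m))), for 0.1 s.
2. that sleeve stands in its tray: green for a pass, red for a fail (((x of sleeve_1 in the frame of tray_green between -0.07 and 0.07 m and y of sleeve_1 in the frame of tray_green between -0.055 and 0.055 m and z of sleeve_1 in the frame of tray_green between 0 and 0.009 m and angle between sleeve_1's own z axis and vertical below 0.15 rad and linear speed of sleeve_1 below 0.02 m/s) or (x of sleeve_2 in the frame of tray_red between -0.07 and 0.07 m and y of sleeve_2 in the frame of tray_red between -0.055 and 0.055 m and z of sleeve_2 in the frame of tray_red between 0 and 0.009 m and angle between sleeve_2's own z axis and vertical below 0.15 rad and linear speed of sleeve_2 below 0.02 m/s))), for 0.1 s.
3. the other sleeve is slid down the pin as far as it goes while the first stays in its tray ((((horizontal distance between sleeve_1 and gauge_tip below 0.004 m and angle between sleeve_1's own z axis and vertical below 0.15 rad and z of sleeve_1 in the frame of gauge between 0.015 and 0.025 m) and (x of sleeve_2 in the frame of tray_red between -0.07 and 0.07 m and y of sleeve_2 in the frame of tray_red between -0.055 and 0.055 m and z of sleeve_2 in the frame of tray_red between 0 and 0.009 m and angle between sleeve_2's own z axis and vertical below 0.15 rad and linear speed of sleeve_2 below 0.02 m/s)) or ((horizontal distance between sleeve_2 and gauge_tip below 0.006 m and angle between sleeve_2's own z axis and vertical below 0.15 rad and z of sleeve_2 in the frame of gauge between 0.049 and 0.06 m) and (x of sleeve_1 in the frame of tray_green between -0.07 and 0.07 m and y of sleeve_1 in the frame of tray_green between -0.055 and 0.055 m and z of sleeve_1 in the frame of tray_green between 0 and 0.009 m and angle between sleeve_1's own z axis and vertical below 0.15 rad and linear speed of sleeve_1 below 0.02 m/s)))), for 0.1 s.
At the end, for the whole second after the job is handed in: The sleeve that went down to the base is in the green tray, the one that stopped at the step in the red tray: each upright within 0.15 rad, at rest on the tray floor (within 4 mm), its centre within 70 mm (x) and 55 mm (y) of the tray's centre (x of sleeve_1 in the frame of tray_green between -0.07 and 0.07 m and y of sleeve_1 in the frame of tray_green between -0.055 and 0.055 m and z of sleeve_1 in the frame of tray_green between 0 and 0.009 m and angle between each of sleeve_1, sleeve_2's own z axis and vertical below 0.15 rad and linear speed of each of sleeve_1, sleeve_2 below 0.02 m/s and x of sleeve_2 in the frame of tray_red between -0.07 and 0.07 m and y of sleeve_2 in the frame of tray_red between -0.055 and 0.055 m and z of sleeve_2 in the frame of tray_red between 0 and 0.009 m); the robot touches nothing.
It fails at once if a sleeve is rammed onto the gauge (contact force over 90 N) (contact force between any of sleeve_1, sleeve_2 and gauge above 90 N).
It fails at once if a sorted sleeve is moved more than 20 mm, or the pliers, screwdriver, jar or spool more than 30 mm (distance of any of kept_sleeve, scrap_sleeve from where it was at the start of the episode above 0.02 m or distance of any of pliers, screwdriver, flux_jar, spool from where it was at the start of the episode above 0.03 m).
It also fails if it takes over 67 s, if anything falls off the work surface, if the arm or the gripper's body presses on something with over 40 N, if the wrist force passes 120 N, or if a joint passes its speed limit or range.

## Working session

There is one attempt and no reset: what is moved stays moved. The work goes in short steps, Python scripts to look and compute and a shell command to move; the robot and the scene stay as the last step left them, time stands still between calls to the robot, and variables do not carry over. Pictures are saved under pics/ and viewed, about 8 in all and at most 12, crops included, and the job is handed in when it is done.

```bash
mkdir -p pics; python3 - <<'E'
from workcell import manip
import cv2,numpy as np
s=manip.read_state();print(s['t'],s['ee_pos'],s['eef_rot'],s['finger_gap'])
for n in("scene","side"):
    p,d=manip.get_image(n);cv2.imwrite(f"pics/{n}0.png",p);np.savez(f"{n}0.npz",p=p,d=d)
    c=manip.calibration(n);R=cv2.Rodrigues(np.array(c["rvec"],float))[0];print(n,c["intrinsics"],-R.T@np.ravel(c["tvec"]))
E
```

```text
0.0 [168.59827807 523.21214568 230.6595443 ] [[-5.88686195e-04  3.06815912e-01  9.51768695e-01]
 [-1.21822466e-03  9.51767934e-01 -3.06816420e-01]
 [-9.99999085e-01 -1.34008668e-03 -1.86521935e-04]] 85.38845526638042
scene [[414.46911325   0.         281.3498524 ]
 [  0.         414.46911325 199.47773673]
 [  0.           0.           1.        ]] [1154.11375503   74.17628617  892.19043302]
side [[466.84181511   0.         279.4295757 ]
 [  0.         466.84181511 206.7779518 ]
 [  0.           0.           1.        ]] [201.73608582 706.47085375 793.32897579]
```

View pics/scene0.png

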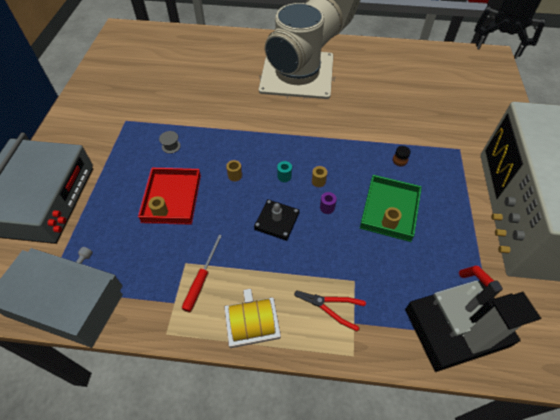

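View pics/side0.png

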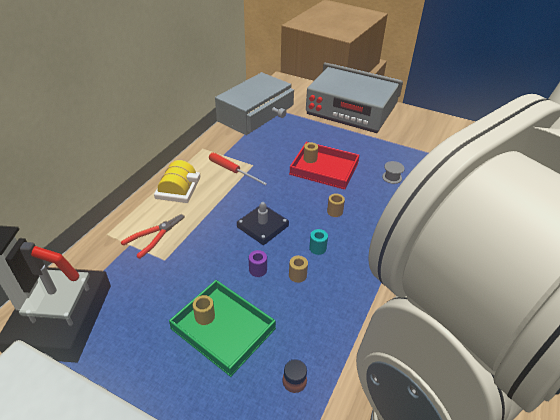

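```bash
cat > h.py <<'E'
import cv2,numpy as np
from workcell import manip
def cal(n):
    c=manip.calibration(n);return np.array(c["intrinsics"],float),cv2.Rodrigues(np.array(c["rvec"],float))[0],np.ravel(c["tvec"]).astype(float)
def cloud(n,d):
    K,R,t=cal(n);v,u=np.mgrid[:420,:560]
    P=np.stack([(u-K[0,2])/K[0,0]*d,(v-K[1,2])/K[1,1]*d,d],-1)
    return (P-t)@R
def plane(n,uv,z):   # pixel -> world at height z (pinhole)
    K,R,t=cal(n);c=-R.T@t;r=R.T@np.linalg.inv(K)@np.array([uv[0],uv[1],1.]);return c+r*(z-c[2])/r[2]
E
python3 - <<'E'
from h import *
for n in("scene","side"):
    f=np.load(n+"0.npz");p,d=f['p'],f['d'];W=cloud(n,d);h=cv2.cvtColor(p,cv2.COLOR_BGR2HSV)
    H,S,V=h[...,0],h[...,1],h[...,2];z=W[...,2];ok=(d>0)&(abs(W[...,1])<450)&(W[...,0]>250)&(W[...,0]<750)
    ms={"brass":(H>10)&(H<25)&(S>110)&(z>15)&(z<60),"turq":(H>80)&(H<97)&(S>120)&(z>15),"purple":(H>130)&(H<160)&(S>80)&(z>15),
     "green":(H>55)&(H<75)&(S>120),"red":((H<5)|(H>175))&(S>150),"pin":(S<60)&(z>58)&(z<90),"base":(z>14)&(z<26)&(V<70)&(S<120)}
    for k,m in ms.items():
        N,L,st,_=cv2.connectedComponentsWithStats((m&ok).astype(np.uint8))
        for i in range(1,N):
            if st[i,4]<25 and k!="pin" or st[i,4]<8:continue
            q=W[L==i];zt=np.percentile(q[:,2],95);top=q[q[:,2]>zt-6][:,:2].astype(np.float32)
            c,r=cv2.minEnclosingCircle(top)
            print(n,k,st[i,:2]+st[i,2:4]//2,st[i,4],"ztop %.0f"%zt,"circ",np.round(c),round(r), "rect",[np.round(a) for a in cv2.minAreaRect(q[:,:2].astype(np.float32))] if k in("green","red","base") else "")
E
```

```text
scene brass [400 159] 58 ztop 32 circ [364. 318.] 14 rect 
scene brass [234 170] 208 ztop 46 circ [ 461. -130.] 20 rect 
scene brass [320 175] 207 ztop 47 circ [454.  98.] 20 rect 
scene brass [158 206] 268 ztop 52 circ [ 605. -297.] 20 rect 
scene brass [392 218] 260 ztop 51 circ [570. 283.] 19 rect 
scene turq [284 170] 222 ztop 47 circ [446.   3.] 21 rect 
scene purple [328 202] 246 ztop 47 circ [536. 125.] 21 rect 
scene green [391 208] 2534 ztop 30 circ [525. 287.] 99 rect [array([524., 288.]), array([128., 163.]), np.float64(79.0)]
scene red [169 196] 2487 ztop 30 circ [ 555. -280.] 101 rect [array([ 554., -281.]), array([162., 130.]), np.float64(5.0)]
scene pin [277 207] 52 ztop 79 circ [594.   2.] 6 rect 
scene base [170 146] 37 ztop 24 circ [ 382. -330.] 17 rect [array([ 388., -328.]), array([13., 35.]), np.float64(22.0)]
scene base [276 219] 892 ztop 23 circ [596.   2.] 61 rect [array([594.,   1.]), array([90., 90.]), np.float64(75.0)]
side brass [311 149] 80 ztop 51 circ [ 604. -294.] 19 rect 
side brass [336 201] 87 ztop 47 circ [ 459. -127.] 19 rect 
side brass [299 263]
[... 389 characters left out ...]
.0)]
side green [223 352] 169 ztop 8 circ [524. 291.] 101 rect [array([502., 334.]), array([201.,  99.]), np.float64(27.0)]
side red [324 163] 1239 ztop 30 circ [ 552. -278.] 99 rect [array([ 552., -280.]), array([160., 134.]), np.float64(6.0)]
side pin [262 207] 55 ztop 76 circ [594.   3.] 7 rect 
side pin [ 69 315] 20 ztop 89 circ [748. 439.] 5 rect 
side base [263 224] 170 ztop 21 circ [592.   4.] 61 rect [array([592.,   4.]), array([91., 89.]), np.float64(74.0)]
side base [275 213] 36 ztop 22 circ [579. -37.] 26 rect [array([582., -30.]), array([16., 51.]), np.float64(72.0)]
side base [ 86 332] 69 ztop 25 circ [742. 426.] 22 rect [array([741., 427.]), array([ 3., 47.]), np.float64(23.0)]
```

The brass-coloured tubes are at scene pixels (234,170), (320,175), (158,206) and (392,218). The last two are in the trays, so they're already sorted. The turquoise one (284,170) and purple one (328,202) are look-alikes. The two loose sleeves are therefore (234,170) and (320,175), which I'll confirm in a crop.

```bash
python3 -c "
import cv2;p=cv2.imread('pics/scene0.png')[140:250,210:360];cv2.imwrite('pics/crop1.png',cv2.resize(p,None,fx=5,fy=5,interpolation=3))"
python3 -m pendant '[[[0,0,0,-0.0331,1],[0,0,0,-0.0331,1],[0,0,0,-0.0331,1],[0.03,-0.13,0.085,0,1],[0.03,-0.13,0.085,0,1],[0.03,-0.13,0.085,0,1],[0.03,-0.13,0.085,0,1],[0.03,-0.13,0.085,0,1],[0.03,-0.13,0.085,0,1],[0.03,-0.13,0.085,0,1],[0.03,-0.13,0.085,0,1],[0.03,-0.13,0.085,0,1]]]'
```

```text
t: 1.1
ee_pos: [322.1, 288.1, 176.9]
eef_rot: [[-0.0, -0.0, 1.0], [-0.0, 1.0, 0.0], [-1.0, -0.0, -0.0]]
wrist_force: [0.4, 0.6, 0.4]
finger_gap: 85.6
```

View pics/crop1.png

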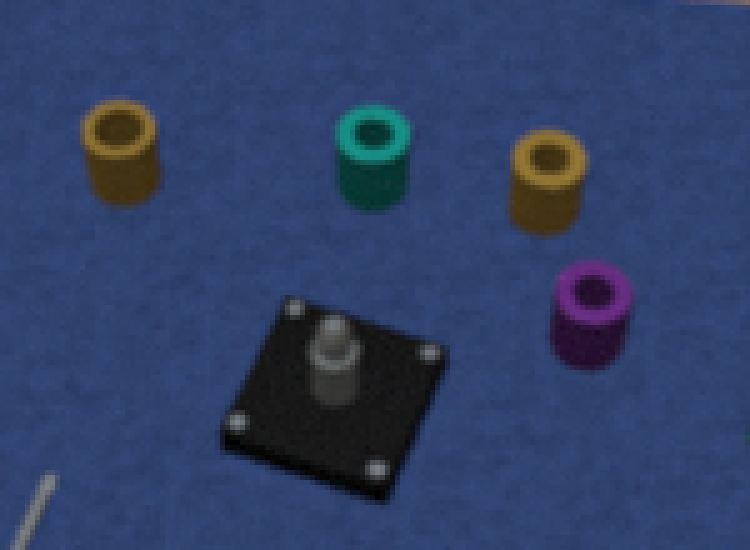

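The crop shows two loose brass tubes either side of the turquoise one, the left with the wider bore. I'll take the right one first.

```bash

python3 -m pendant '[[[0.06,-0.1357,0.0938,0,1],[0.06,-0.1357,0.0938,0,1],[0.06,-0.1357,0.0938,0,1],[0.06,-0.1357,0.0938,0,1],[0.06,-0.1357,0.0938,0,1],[0.06,-0.1357,0.0938,0,1],[0.06,-0.1357,0.0938,0,1],[0,0,0,0,1],[0,0,0,0,1]]]'
python3 - <<'E'
from h import *
p,d=manip.get_image("wrist");cv2.imwrite("pics/w1.png",p);K,R,t=cal("wrist");print(K,R,-R.T@t)
E
```

```text
t: 1.85
ee_pos: [453.2, 98.2, 92.3]
eef_rot: [[-0.002, 0.003, 1.0], [0.0, 1.0, -0.003], [-1.0, 0.0, -0.002]]
wrist_force: [-0.7, -0.2, 0.8]
finger_gap: 85.5
[[325.1922621    0.         275.82217751]
 [  0.         325.1922621  212.25028251]
 [  0.           0.           1.        ]] [[ 8.76301457e-04  9.99998828e-01  1.25557945e-03]
 [ 9.53867332e-01 -1.21283433e-03  3.00225983e-01]
 [ 3.00227154e-01  9.34567749e-04 -9.53867277e-01]] [376.85890173  98.52074356 234.34462429]
```

View pics/w1.png

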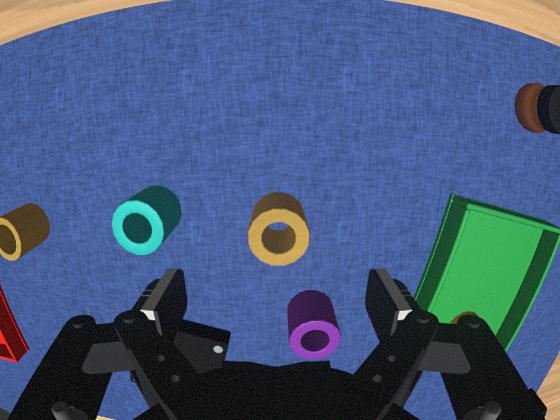

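The target sleeve's top ring is at about (279,235), centred between the fingers. The purple one is clear of the jaws.

```bash
cat >> h.py <<'E'
def fplane(K,R,t,u,v,z):  # fisheye pixels -> world at height z
    a,b=(np.asarray(u,float)-K[0,2])/K[0,0],(np.asarray(v,float)-K[1,2])/K[1,1];th=np.hypot(a,b);k=np.sin(th)/np.maximum(th,1e-9)
    r=np.stack([a*k,b*k,np.cos(th)],-1)@R;c=-R.T@t;return c+r*((z-c[2])/r[...,2])[...,None]
E
python3 - <<'E'
from h import *
p=cv2.imread("pics/w1.png");K,R,t=cal("wrist");h=cv2.cvtColor(p,cv2.COLOR_BGR2HSV)
m=((h[...,0]>10)&(h[...,0]<25)&(h[...,1]>100)&(h[...,2]>150)).astype(np.uint8)
N,L,st,_=cv2.connectedComponentsWithStats(m)
for i in range(1,N):
    if st[i,4]>300:
        v,u=np.nonzero(L==i);q=fplane(K,R,t,u,v,45)[:,:2].astype(np.float32);print(st[i],cv2.minEnclosingCircle(q))
E
```

```text
[   0    0  166   45 3136] ((283.83331298828125, -40.6690559387207), 75.52674865722656)
[ 391    0  169   46 3161] ((281.96380615234375, 245.12078857421875), 79.67970275878906)
[ 248  209   61   56 1811] ((452.9228820800781, 100.17469787597656), 19.30543327331543)
[  0 218  21  42 304] ((459.7710876464844, -127.43353271484375), 19.089982986450195)
[537 352  23  68 905] ((696.9791259765625, 491.2870788574219), 111.53520202636719)
```

```bash

python3 -m pendant '[[[0.08,0.01,0,0,1],[0.08,0,0,0,1],[0.08,0,0,0,1],[0.08,0,0,0,1],[0.05,0,0,0,1],[0.03,0,0,0,1],[0,0,0,0,1],[0,0,0,0,-1],[0,0,0,0,-1],[0,0,0,0,-1],[0,0,0,0,-1],[0,0,0,0,-1]]]' 40
python3 -m pendant '[[[0,0,0,0,-1],[0,0,0,0,-1],[0,0,0,0,-1],[0,0,0,0,-1]]]'
```

```text
t: 2.9
ee_pos: [453.6, 101.5, 14.2]
eef_rot: [[0.001, -0.0, 1.0], [-0.0, 1.0, 0.0], [-1.0, -0.0, 0.001]]
wrist_force: [-1.7, -1.0, 7.6]
finger_gap: 39.5
t: 3.23
ee_pos: [453.5, 101.5, 14.2]
eef_rot: [[0.001, -0.0, 1.0], [0.0, 1.0, 0.0], [-1.0, 0.0, 0.001]]
wrist_force: [-1.7, 0.7, 8.0]
finger_gap: 39.3
```

```bash

python3 -m pendant '[[[-0.06,0,0,0,-1],[-0.12,0,0,0,-1],[-0.16,0,0,0,-1],[-0.16,0,0,0,-1],[0,-0.062,0.088,0,-1],[0,-0.062,0.088,0,-1],[0,-0.062,0.088,0,-1],[0,-0.062,0.088,0,-1],[0,-0.062,0.088,0,-1],[0,-0.062,0.088,0,-1],[0,-0.062,0.088,0,-1],[0,-0.062,0.088,0,-1]]]'
python3 -m pendant '[[[0,0,0,0,-1],[0,0,0,0,-1],[0,0,0,0,-1],[0,0,0,0,-1]]]'
cat > look.py <<'E'
import sys;from h import *
tag=sys.argv[1];s=manip.read_state();print(np.round(s['ee_pos'],1));ims=[]
for n in("scene","side"):
    p,d=manip.get_image(n);np.savez(f"{n}_{tag}.npz",p=p,d=d)
    u,v=(277,200) if n=="scene" else (263,200)
    ims.append(cv2.resize(p[v-45:v+45,u-45:u+45],None,fx=4,fy=4,interpolation=3))
    W=cloud(n,d);h=cv2.cvtColor(p,cv2.COLOR_BGR2HSV)
    z=W[...,2];near=np.hypot(W[...,0]-594,W[...,1]-3)<45
    for k,m in (("brass",(h[...,0]>10)&(h[...,0]<25)&(h[...,1]>100)&near&(z>20)),("base",(z>14)&(z<26)&(abs(W[...,0]-594)<70)&(abs(W[...,1]-3)<70)&(h[...,2]<70))):
        q=W[m]
        if len(q)<20: print(n,k,"few");continue
        if k=="brass": print(n,k,len(q),"z %.0f-%.0f"%tuple(np.percentile(q[:,2],[2,98])),"x %.1f-%.1f y %.1f-%.1f"%tuple(np.percentile(q[:,:2],[1,99],0).T.ravel()))
        else: print(n,k,[np.round(a,1) for a in cv2.minAreaRect(q[:,:2].astype(np.float32))])
cv2.imwrite(f"pics/{tag}.png",np.hstack(ims))
E
python3 look.py a1
```

```text
t: 4.23
ee_pos: [594.4, 1.6, 113.1]
eef_rot: [[-0.001, 0.0, 1.0], [0.0, 1.0, -0.0], [-1.0, 0.0, -0.001]]
wrist_force: [1.3, -0.2, -2.4]
finger_gap: 39.6
t: 4.57
ee_pos: [593.1, 2.9, 113.2]
eef_rot: [[-0.001, -0.001, 1.0], [0.0, 1.0, 0.001], [-1.0, 0.0, -0.001]]
wrist_force: [-0.7, 0.8, -3.7]
finger_gap: 39.2
[593.1   2.9 113.2]
scene brass 363 z 103-167 x 575.0-613.1 y -17.6-22.0
scene base [array([593.4,   2.1]), array([89.8, 91.9]), np.float64(75.1)]
side brass 169 z 100-250 x 572.7-620.7 y -14.1-30.1
side base [array([591.6,   5.2]), array([90.5, 87.8]), np.float64(74.8)]
```

View pics/a1.png

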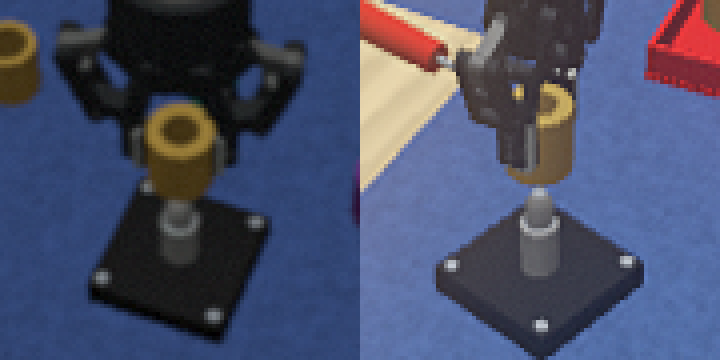

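```bash
python3 - <<'E'
from h import *
cv=lambda X,Y,n:((277 if n=="scene" else 263)-45+(X+.5)/4-.5-(0 if n=="scene" else 90),155+(Y+.5)/4-.5)
for n,pts in(("scene",{"ring55":(180,227,55),"screws":((101+148+256+213)/4,(278+187+222+315)/4,20),"top144":(181,127,144)}),("side",{"ring55":(539.5,222,55),"screws":((451+541+628+540)/4,(266+327+262+205)/4,20)})):
    for k,(X,Y,z) in pts.items(): print(n,k,plane(n,cv(X,Y,n),z)[:2].round(1))
    f=np.load(f"{n}_a1.npz");K,R,t=cal(n)
    p=f['p'];h=cv2.cvtColor(p,cv2.COLOR_BGR2HSV);b=(h[...,0]>10)&(h[...,0]<25)&(h[...,1]>100)
    for X,Y,Z in((592.5,2.9,99),(592.5,2.9,105),(592.5,2.9,144)):
        q=K@(R@np.array([X,Y,Z])+t);q=q[:2]/q[2];print(n,Z,"pred",q.round(1))
    for v in range(185,202,2):
        u=np.nonzero(b[v,240:300])[0]+240
        if len(u)>4:print(v,u.min(),u.max(),(u.min()+u.max())/2)
E
```

```text
scene ring55 [598.8   2.2]
scene screws [593.2   1. ]
scene top144 [590.2   2.2]
scene 99 pred [277.1 198.8]
scene 105 pred [277.1 197.3]
scene 144 pred [277.1 187.2]
185 268 285 276.5
187 268 286 277.0
189 268 285 276.5
191 268 284 276.0
193 268 284 276.0
195 268 284 276.0
197 270 284 277.0
199 269 284 276.5
201 270 283 276.5
side ring55 [592.3   3.5]
side screws [592.3   3.4]
side 99 pred [262.4 195.7]
side 105 pred [262.4 193.7]
side 144 pred [262.3 180.3]
185 262 270 266.0
189 263 270 266.5
191 263 269 266.0
193 263 269 266.0
199 257 268 262.5
```

```bash

python3 -m pendant '[[[0.03,0,0.002,0,-1],[0.03,0,0,0,-1],[0.03,0,0,0,-1],[0.02,0,0,0,-1],[0.02,0,0,0,-1],[0.02,0,0,0,-1],[0.02,0,0,0,-1],[0.01,0,0,0,-1],[0.01,0,0,0,-1],[0,0,0,0,-1]]]'
python3 -m pendant '[[[0.005,0,0,0,-1],[0.005,0,0,0,-1],[0.005,0,0,0,-1],[0.005,0,0,0,-1],[0.005,0,0,0,-1],[0,0,0,0,-1]]]'
```

```text
t: 5.5
ee_pos: [594.2, 2.3, 74.9]
eef_rot: [[-0.0, -0.0, 1.0], [0.0, 1.0, 0.0], [-1.0, 0.0, -0.0]]
wrist_force: [1.1, -0.1, -2.6]
finger_gap: 39.4
t: 6.0
ee_pos: [594.2, 2.4, 70.1]
eef_rot: [[-0.0, -0.0, 1.0], [-0.0, 1.0, 0.0], [-1.0, -0.0, -0.0]]
wrist_force: [-0.9, -0.3, -3.1]
finger_gap: 39.1
```

```bash

python3 -m pendant '[[[0.005,0,0,0,-1],[0.005,0,0,0,-1],[0,0,0,0,-1],[0,0,0,0,-1]]]'
python3 look.py a2
```

```text
t: 6.33
ee_pos: [594.3, 2.3, 68.4]
eef_rot: [[0.0, -0.0, 1.0], [-0.0, 1.0, 0.0], [-1.0, -0.0, 0.0]]
wrist_force: [-1.4, -0.7, 1.1]
finger_gap: 39.4
[594.3   2.3  68.4]
scene brass 348 z 57-108 x 576.7-614.2 y -18.2-20.6
scene base [array([593.7,   1.5]), array([89.5, 90.2]), np.float64(75.3)]
side brass 129 z 56-229 x 574.4-621.9 y -15.3-28.2
side base [array([591.9,   4.7]), array([90.5, 88.6]), np.float64(75.2)]
```

View pics/a2.png

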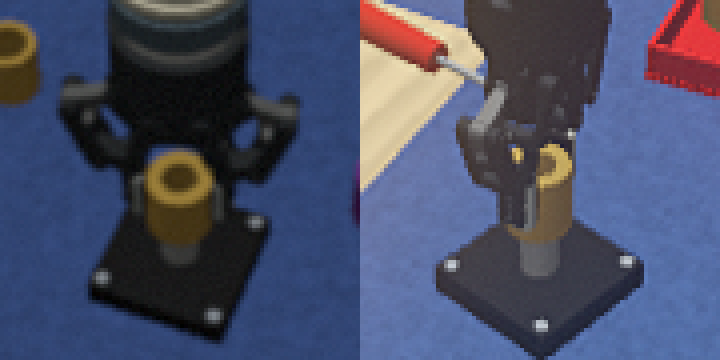

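The sleeve is over the pilot and centred on the thick part. I'll press a little further to confirm the stop.

```bash

python3 -m pendant '[[[0.005,0,0,0,-1],[0.005,0,0,0,-1],[0,0,0,0,-1],[0,0,0,0,-1]]]'
```

```text
t: 6.77
ee_pos: [594.8, 2.2, 67.9]
eef_rot: [[0.002, -0.0, 1.0], [-0.0, 1.0, 0.0], [-1.0, -0.0, 0.002]]
wrist_force: [-4.1, -0.0, 14.0]
finger_gap: 39.8
```

It stopped at the step: 14 N, only 0.5 mm gained from 2 mm commanded. That's a fail, so it goes to the red tray.

```bash

python3 -m pendant '[[[-0.04,0,0,0,-1],[-0.08,0,0,0,-1],[-0.12,0,0,0,-1],[0,-0.06,-0.018,0,-1],[0,-0.119,-0.035,0,-1],[0,-0.119,-0.035,0,-1],[0,-0.119,-0.035,0,-1],[0,-0.119,-0.035,0,-1],[0,-0.119,-0.035,0,-1],[0,-0.119,-0.035,0,-1],[0,-0.119,-0.035,0,-1],[0,-0.119,-0.035,0,-1]]]'
python3 -m pendant '[[[0,-0.119,-0.035,0,-1],[0,-0.119,-0.035,0,-1],[0,-0.119,-0.035,0,-1],[0,-0.059,-0.017,0,-1],[0,0,0,0,-1],[0,0,0,0,-1]]]'
python3 - <<'E'
from h import *
s=manip.read_state();print(np.round(s['ee_pos'],1))
p,d=manip.get_image("wrist");cv2.imwrite("pics/w2.png",p);np.savez("w2.npz",p=p,d=d)
E
```

```text
t: 7.77
ee_pos: [533.9, -201.4, 113.7]
eef_rot: [[-0.0, -0.0, 1.0], [0.0, 1.0, 0.0], [-1.0, 0.0, -0.0]]
wrist_force: [0.1, -0.8, -3.4]
finger_gap: 39.4
t: 8.27
ee_pos: [509.9, -283.5, 113.7]
eef_rot: [[-0.0, 0.001, 1.0], [0.001, 1.0, -0.001], [-1.0, 0.001, -0.0]]
wrist_force: [0.1, 0.1, -2.7]
finger_gap: 39.5
[ 509.9 -283.5  113.7]
```

View pics/w2.png

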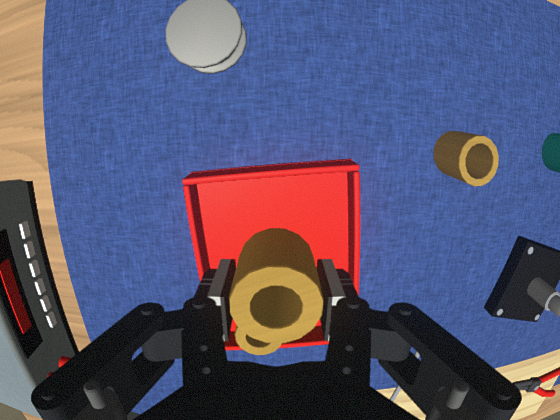

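The sleeve hangs over the free rear half of the red tray, with the scrap sleeve ahead of it at (260,340). Lowering it.

```bash

python3 -m pendant '[[[0.05,0,0,0,-1],[0.08,0,0,0,-1],[0.08,0,0,0,-1],[0.08,0,0,0,-1],[0.08,0,0,0,-1],[0.05,0,0,0,-1],[0.03,0,0,0,-1],[0.01,0,0,0,-1],[0.005,0,0,0,-1],[0.005,0,0,0,-1],[0,0,0,0,-1]]]'
python3 -m pendant '[[[0.005,0,0,0,-1],[0,0,0,0,-1],[0,0,0,0,-1]]]'
```

```text
t: 9.23
ee_pos: [510.7, -283.4, 20.8]
eef_rot: [[0.001, -0.0, 1.0], [-0.001, 1.0, 0.0], [-1.0, -0.001, 0.001]]
wrist_force: [-1.0, 0.6, -2.7]
finger_gap: 39.3
t: 9.48
ee_pos: [510.5, -283.4, 19.6]
eef_rot: [[0.0, -0.0, 1.0], [-0.0, 1.0, 0.0], [-1.0, -0.0, 0.0]]
wrist_force: [-0.6, 0.1, -2.1]
finger_gap: 39.1
```

```bash

python3 -m pendant '[[[0.003,0,0,0,-1],[0,0,0,0,-1],[0,0,0,0,0.4],[0,0,0,0,0.4],[0,0,0,0,0.4],[0,0,0,0,0.4],[0,0,0,0,0.4]]]'
python3 -m pendant '[[[-0.03,0,0,0,0.4],[-0.06,0,0,0,0.4],[-0.1,0,0,0,0.4],[-0.15,0,0,0,0.4],[-0.15,0,0,0,0.4],[0,0,0,0,0.4]]]'
python3 - <<'E'
from h import *
s=manip.read_state();print(np.round(s['ee_pos'],1))
p,d=manip.get_image("wrist");cv2.imwrite("pics/w3.png",p);K,R,t=cal("wrist");h=cv2.cvtColor(p,cv2.COLOR_BGR2HSV)
m=((h[...,0]>10)&(h[...,0]<25)&(h[...,1]>100)&(h[...,2]>150)).astype(np.uint8)
N,L,st,_=cv2.connectedComponentsWithStats(m)
for i in range(1,N):
    if st[i,4]>200:
        v,u=np.nonzero(L==i)
        for z in(45,50):print(st[i],z,cv2.minEnclosingCircle(fplane(K,R,t,u,v,z)[:,:2].astype(np.float32)))
E
```

```text
t: 10.07
ee_pos: [510.4, -283.3, 18.7]
eef_rot: [[0.0, -0.0, 1.0], [-0.0, 1.0, 0.0], [-1.0, -0.0, 0.0]]
wrist_force: [-0.1, 0.3, 0.2]
finger_gap: 59.3
t: 10.57
ee_pos: [512.4, -284.7, 122.8]
eef_rot: [[0.007, -0.0, 1.0], [-0.005, 1.0, 0.0], [-1.0, -0.005, 0.007]]
wrist_force: [0.5, -0.5, 0.5]
finger_gap: 59.9
[ 512.4 -284.7  122.8]
[    0     0    92   336 11363] 45 ((470.8561706542969, -503.83984375), 164.11892700195312)
[    0     0    92   336 11363] 50 ((470.025146484375, -498.76800537109375), 160.32553100585938)
[456 132  39  48 717] 45 ((459.1935119628906, -132.7384796142578), 19.01034927368164)
[456 132  39  48 717] 50 ((458.632080078125, -136.2441864013672), 18.5709285736084)
[ 251  194   55   52 1533] 45 ((510.4410400390625, -283.27252197265625), 19.592689514160156)
[ 251  194   55   52 1533] 50 ((508.6949768066406, -283.2988586425781), 19.139841079711914)
[238 309  47  36 888] 45 ((604.5125732421875, -297.22052001953125), 19.454792022705078)
[238 309  47  36 888] 50 ((600.59228515625, -296.9244079589844), 19.00510025024414)
[534 380  26  38 484] 45 ((808.2315673828125, 156.86883544921875), 61.04371643066406)
[534 380  26  38 484] 50 ((799.6024780273438, 146.669189453125), 59.63277053833008)
```

View pics/w3.png

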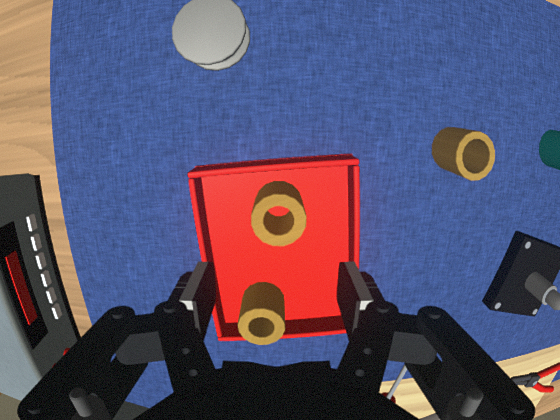

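The first sleeve stands upright in the red tray at (278,220), and the scrap sleeve hasn't moved. Next is the second sleeve.

```bash

python3 -m pendant '[[[0,0.13,-0.042,0,1],[0.02,0.13,-0.042,0,1],[0.02,0.13,-0.042,0,1],[0.03,0.13,-0.042,0,1],[0.03,0.13,-0.042,0,1],[0.03,0.13,-0.042,0,1],[0,0,0,0,1],[0,0,0,0,1],[0,0,0,0,1]]]'
python3 - <<'E'
from h import *
s=manip.read_state();print(np.round(s['ee_pos'],1))
p,d=manip.get_image("wrist");K,R,t=cal("wrist");h=cv2.cvtColor(p,cv2.COLOR_BGR2HSV);cv2.imwrite("pics/w4.png",p)
m=((h[...,0]>10)&(h[...,0]<25)&(h[...,1]>100)&(h[...,2]>150)).astype(np.uint8)
N,L,st,_=cv2.connectedComponentsWithStats(m)
for i in range(1,N):
    if 200<st[i,4]<2500:
        v,u=np.nonzero(L==i);print(st[i],cv2.minEnclosingCircle(fplane(K,R,t,u,v,45)[:,:2].astype(np.float32)))
E
```

```text
t: 11.37
ee_pos: [460.3, -127.6, 90.7]
eef_rot: [[0.0, -0.001, 1.0], [-0.0, 1.0, 0.001], [-1.0, -0.0, 0.0]]
wrist_force: [-0.6, -0.8, -0.4]
finger_gap: 85.4
[ 460.3 -127.6   90.7]
[   0    0  113   36 1807] ((289.55401611328125, -284.496826171875), 56.17363739013672)
[ 438    0  122   39 2158] ((287.69683837890625, 32.04229736328125), 62.14299774169922)
[ 242  208   61   57 1328] ((459.6842041015625, -130.76991271972656), 19.189441680908203)
[ 56 275  41  41 802] ((513.4454956054688, -286.9685974121094), 19.900968551635742)
[  0 346  24  74 770] ((686.68798828125, -490.2088623046875), 109.37281799316406)
```

```bash

python3 -m pendant '[[[0.08,-0.01,0,0,1],[0.08,0,0,0,1],[0.08,0,0,0,1],[0.08,0,0,0,1],[0.04,0,0,0,1],[0.024,0,0,0,1],[0,0,0,0,1],[0,0,0,0,-1],[0,0,0,0,-1],[0,0,0,0,-1],[0,0,0,0,-1],[0,0,0,0,-1]]]' 40
python3 -m pendant '[[[0,0,0,0,-1],[0,0,0,0,-1],[0,0,0,0,-1]]]'
```

```text
t: 12.42
ee_pos: [460.4, -129.4, 14.7]
eef_rot: [[0.001, -0.0, 1.0], [-0.001, 1.0, 0.0], [-1.0, -0.001, 0.001]]
wrist_force: [-0.4, 0.7, 5.7]
finger_gap: 38.5
t: 12.67
ee_pos: [460.3, -129.4, 14.7]
eef_rot: [[0.001, -0.0, 1.0], [-0.001, 1.0, 0.0], [-1.0, -0.001, 0.001]]
wrist_force: [-0.3, 0.1, 5.3]
finger_gap: 38.2
```

```bash

python3 -m pendant '[[[-0.06,0,0,0,-1],[-0.12,0,0,0,-1],[-0.16,0,0,0,-1],[-0.16,0,0,0,-1],[0,0.0824,0.0834,0,-1],[0,0.0824,0.0834,0,-1],[0,0.0824,0.0834,0,-1],[0,0.0824,0.0834,0,-1],[0,0.0824,0.0834,0,-1],[0,0.0824,0.0834,0,-1],[0,0.0824,0.0834,0,-1],[0,0.0824,0.0834,0,-1]]]'
python3 -m pendant '[[[0,0,0,0,-1],[0,0,0,0,-1],[0,0,0,0,-1],[0,0,0,0,-1],[0,0,0,0,-1]]]'
python3 look.py b1
python3 - <<'E'
from h import *
for n in("scene","side"):
    p=np.load(n+"_b1.npz")['p'];h=cv2.cvtColor(p,cv2.COLOR_BGR2HSV)
    K,R,t=cal(n)
    # gauge top face + pin fit: screws (bright blobs) on the black base
    g=cv2.cvtColor(p,cv2.COLOR_BGR2GRAY)
    for z in(99,144):
        q=K@(R@np.array([593.,2.4,z])+t);print(n,z,(q[:2]/q[2]).round(1))
    b=(h[...,0]>10)&(h[...,0]<25)&(h[...,1]>100)
    c=0
    for v in range(186,200,3):
        u=np.nonzero(b[v,245:300])[0]+245;print(v,u.min() if len(u) else 0,u.max() if len(u) else 0,end=' | ')
    print()
    # pin thick part: bright columns
    for v in range(212,220,2): print(v,g[v,262:292] if n=="scene" else g[v,248:278])
E
```

```text
t: 13.67
ee_pos: [593.8, 3.7, 113.7]
eef_rot: [[-0.001, -0.0, 1.0], [0.0, 1.0, 0.0], [-1.0, 0.0, -0.001]]
wrist_force: [1.4, -0.8, -2.4]
finger_gap: 38.5
t: 14.08
ee_pos: [592.8, 2.0, 114.0]
eef_rot: [[-0.0, 0.001, 1.0], [-0.0, 1.0, -0.001], [-1.0, -0.0, -0.0]]
wrist_force: [1.0, -0.2, -3.9]
finger_gap: 38.5
[592.8   2.  114. ]
scene brass 363 z 103-163 x 574.7-611.8 y -17.9-21.7
scene base [array([593.6,   1.4]), array([90.2, 91.4]), np.float64(75.2)]
side brass 171 z 101-146 x 571.8-607.6 y -15.7-22.0
side base [array([592.6,   4.9]), array([89.4, 88.9]), np.float64(75.5)]
scene 99 [276.9 198.9]
scene 144 [276.8 187.4]
186 268 285 | 189 267 284 | 192 268 284 | 195 268 284 | 198 269 283 | 
212 [ 24  21  27  24  25  25  24  21  19  36  67 100 112 105  96  92  96 103
  86  53  27  22  25  23  25  25  23  24  25  26]
214 [24 24 26 25 23 20 29 23 23 28 43 57 63 67 70 69 62 59 51 37 26 23 27 22
 23 21 23 20 25 26]
216 [22 25 26 25 22 22 25 25 23 30 46 59 59 56 53 52 55 55 52 41 25 26 26 23
 25 23 25 25 24 26]
218 [26 22 22 27 21 24 25 24 23 29 44 57 60 56 55 55 56 55 51 37 26 23 22 22
 26 25 26 25 23 23]
side 99 [262.3 195.5]
side 144 [262.2 180.1]
186 263 270 | 189 263 270 | 192 263 270 | 195 263 270 | 198 256 269 | 
212 [117  94  62  60  65  68  66  61  62  59 120 177 163 149 149 148 165 164
 145  85  54  58  59  59  60  56  61  73  86 117]
214 [ 64  63  64  64  67  65  63  64  61  59  94  93  98 116 114 110  98  82
  83  75  57  57  62  59  59  61  61  59  55  57]
216 [ 66  62  67  67  65  66  65  62  61  63  98 100  97  96  97  95  91  89
  84  75  59  60  59  61  61  60  59  60  59  60]
218 [ 63  66  65  63  64  63  65  64  64  59  89 101  96  98  98  92  92  86
  84  79  61  59  58  61  60  57  60  63  59  60]
```

View pics/b1.png

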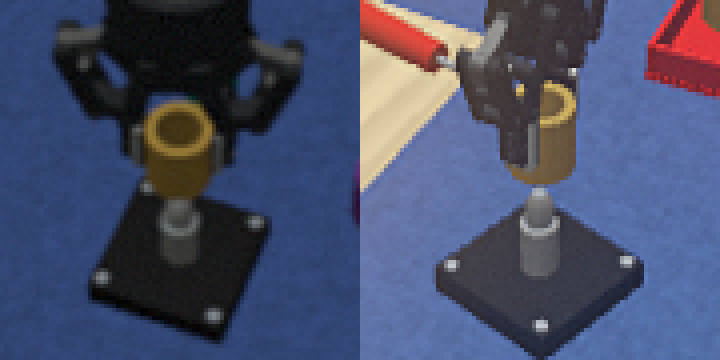

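The sleeve is above the pin and aligned to within about 1 mm in both views (scene column 276 vs 276.4, side 262 vs 262.3).

```bash

python3 -m pendant '[[[0.03,0,0,0,-1],[0.03,0,0,0,-1],[0.03,0,0,0,-1],[0.02,0,0,0,-1],[0.02,0,0,0,-1],[0.02,0,0,0,-1],[0.02,0,0,0,-1],[0.01,0,0,0,-1],[0.01,0,0,0,-1],[0.005,0,0,0,-1],[0,0,0,0,-1]]]'
python3 -m pendant '[[[0.005,0,0,0,-1],[0.005,0,0,0,-1],[0.005,0,0,0,-1],[0.005,0,0,0,-1],[0.005,0,0,0,-1],[0.005,0,0,0,-1],[0,0,0,0,-1],[0,0,0,0,-1]]]'
```

```text
t: 15.1
ee_pos: [593.3, 2.6, 74.7]
eef_rot: [[-0.0, -0.0, 1.0], [0.0, 1.0, 0.0], [-1.0, 0.0, -0.0]]
wrist_force: [0.1, 0.3, -3.2]
finger_gap: 38.5
t: 15.77
ee_pos: [593.4, 2.6, 68.8]
eef_rot: [[-0.0, -0.0, 1.0], [0.0, 1.0, 0.0], [-1.0, 0.0, -0.0]]
wrist_force: [-0.1, 0.5, -3.1]
finger_gap: 38.5
```

Bottom is at about 54 mm with no contact force. Continuing slowly.

```bash

python3 -m pendant '[[[0.005,0,0,0,-1],[0.005,0,0,0,-1],[0.005,0,0,0,-1],[0,0,0,0,-1]]]'
```

```text
t: 16.1
ee_pos: [593.2, 2.6, 65.6]
eef_rot: [[-0.0, -0.0, 1.0], [0.0, 1.0, 0.0], [-1.0, 0.0, -0.0]]
wrist_force: [0.1, 0.2, -4.6]
finger_gap: 38.2
```

```bash

python3 -m pendant '[[[0.015,0,0,0,-1],[0.015,0,0,0,-1],[0.015,0,0,0,-1],[0.015,0,0,0,-1],[0,0,0,0,-1]]]'
python3 -m pendant '[[[0.015,0,0,0,-1],[0.015,0,0,0,-1],[0.015,0,0,0,-1],[0.015,0,0,0,-1],[0.015,0,0,0,-1],[0,0,0,0,-1]]]'
python3 -m pendant '[[[0.005,0,0,0,-1],[0.005,0,0,0,-1],[0.005,0,0,0,-1],[0,0,0,0,-1],[0,0,0,0,-1]]]'
```

```text
t: 16.52
ee_pos: [593.0, 2.6, 53.0]
eef_rot: [[-0.001, -0.0, 1.0], [0.0, 1.0, 0.0], [-1.0, 0.0, -0.001]]
wrist_force: [-0.1, -1.0, -2.6]
finger_gap: 38.4
t: 17.02
ee_pos: [593.0, 2.7, 38.1]
eef_rot: [[-0.001, -0.0, 1.0], [0.0, 1.0, 0.0], [-1.0, 0.0, -0.001]]
wrist_force: [0.1, -0.3, -2.2]
finger_gap: 38.4
t: 17.43
ee_pos: [593.4, 2.6, 35.9]
eef_rot: [[0.0, -0.0, 1.0], [0.0, 1.0, 0.0], [-1.0, 0.0, 0.0]]
wrist_force: [0.0, 0.2, -4.1]
finger_gap: 38.3
```

```bash

python3 -m pendant '[[[0.005,0,0,0,-1],[0.005,0,0,0,-1],[0,0,0,0,-1],[0,0,0,0,-1]]]'; python3 look.py b2
```

```text
t: 17.77
ee_pos: [593.5, 2.6, 34.7]
eef_rot: [[0.001, -0.0, 1.0], [-0.0, 1.0, 0.0], [-1.0, -0.0, 0.001]]
wrist_force: [-2.6, 0.8, 5.1]
finger_gap: 38.2
[593.5   2.6  34.7]
scene brass 265 z 22-102 x 575.2-612.9 y -17.3-20.7
scene base [array([593.9,   1.9]), array([90.3, 91.6]), np.float64(75.7)]
side brass 74 z 22-67 x 573.5-607.9 y -16.9-23.0
side base [array([592.4,   4.2]), array([89.3, 88.7]), np.float64(74.5)]
```

View pics/b2.png

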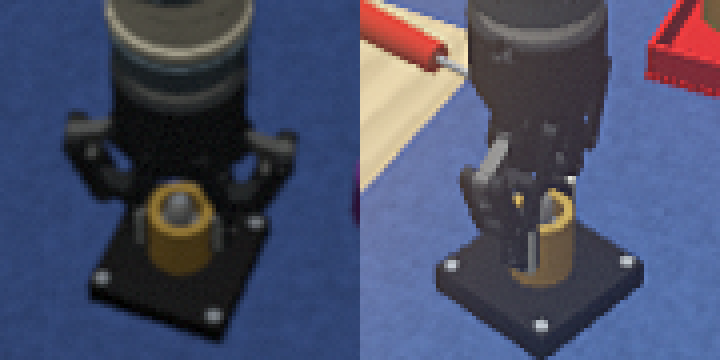

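It's all the way down on the base, with the pilot showing inside the bore. That's a pass, so lift it off and take it to the green tray.

```bash

python3 -m pendant '[[[-0.03,0,0,0,-1],[-0.06,0,0,0,-1],[-0.1,0,0,0,-1],[-0.1,0,0,0,-1],[-0.11,0,0,0,-1],[0,0.06,-0.0223,0,-1],[0,0.1133,-0.0423,0,-1],[0,0.1133,-0.0423,0,-1],[0,0.1133,-0.0423,0,-1],[0,0.1133,-0.0423,0,-1],[0,0.1133,-0.0423,0,-1],[0,0.1133,-0.0423,0,-1]]]'
python3 -m pendant '[[[0,0.1133,-0.0423,0,-1],[0,0.1133,-0.0423,0,-1],[0,0.1133,-0.0423,0,-1],[0,0.1133,-0.0423,0,-1],[0,0.1133,-0.0423,0,-1],[0,0.1133,-0.0423,0,-1],[0,0.053,-0.02,0,-1],[0,0,0,0,-1],[0,0,0,0,-1]]]'
python3 - <<'E'
from h import *
s=manip.read_state();print(np.round(s['ee_pos'],1),s['finger_gap'])
p,d=manip.get_image("wrist");cv2.imwrite("pics/w5.png",p)
E
```

```text
t: 18.87
ee_pos: [536.9, 152.0, 113.2]
eef_rot: [[-0.001, -0.0, 1.0], [0.0, 1.0, 0.0], [-1.0, 0.0, -0.001]]
wrist_force: [0.7, -0.5, -3.3]
finger_gap: 38.3
t: 19.62
ee_pos: [482.7, 297.5, 113.4]
eef_rot: [[-0.001, -0.002, 1.0], [-0.001, 1.0, 0.002], [-1.0, -0.001, -0.001]]
wrist_force: [0.7, -0.6, -3.1]
finger_gap: 38.5
[482.7 297.5 113.4] 38.529666645217446
```

View pics/w5.png

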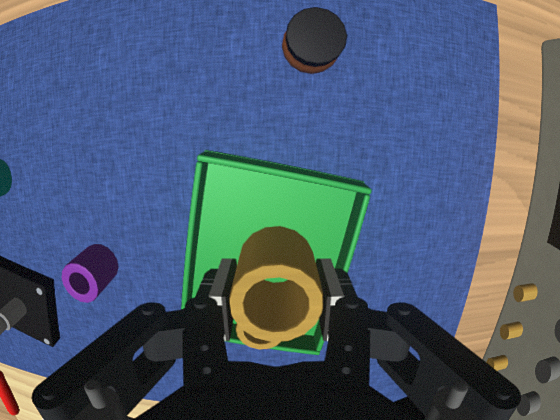

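The sleeve is over the free half of the green tray. Lowering it.

```bash

python3 -m pendant '[[[0.05,0,0,0,-1],[0.08,0,0,0,-1],[0.08,0,0,0,-1],[0.08,0,0,0,-1],[0.08,0,0,0,-1],[0.05,0,0,0,-1],[0.03,0,0,0,-1],[0.008,0,0,0,-1],[0.005,0,0,0,-1],[0,0,0,0,-1]]]'
python3 -m pendant '[[[0.003,0,0,0,-1],[0,0,0,0,-1],[0,0,0,0,-1]]]'
```

```text
t: 20.5
ee_pos: [483.8, 297.1, 21.7]
eef_rot: [[0.001, 0.0, 1.0], [0.0, 1.0, -0.0], [-1.0, 0.0, 0.001]]
wrist_force: [0.3, -0.3, -3.0]
finger_gap: 38.3
t: 20.75
ee_pos: [483.6, 297.2, 21.2]
eef_rot: [[0.001, -0.0, 1.0], [0.0, 1.0, 0.0], [-1.0, 0.0, 0.001]]
wrist_force: [0.8, -0.0, -3.7]
finger_gap: 38.2
```

```bash

python3 -m pendant '[[[0.005,0,0,0,-1],[0.004,0,0,0,-1],[0,0,0,0,-1]]]'
python3 -m pendant '[[[0,0,0,0,0.4],[0,0,0,0,0.4],[0,0,0,0,0.4],[0,0,0,0,0.4],[0,0,0,0,0.4],[-0.03,0,0,0,0.4],[-0.06,0,0,0,0.4],[-0.1,0,0,0,0.4],[-0.15,0,0,0,0.4],[-0.2,0,0,0,0.4],[0,0,0,0,0.4],[0,0,0,0,0.4]]]'
python3 - <<'E'
from h import *
for n in("wrist","scene"):
    p,d=manip.get_image(n);cv2.imwrite(f"pics/{n}_end.png",p)
W=cloud("scene",d);h=cv2.cvtColor(p,cv2.COLOR_BGR2HSV);z=W[...,2]
m=((h[...,0]>10)&(h[...,0]<25)&(h[...,1]>110)&(z>15)&(z<60)&(W[...,0]<750)&(W[...,0]>250)).astype(np.uint8)
N,L,st,_=cv2.connectedComponentsWithStats(m)
for i in range(1,N):
    if st[i,4]>60:
        q=W[L==i];zt=np.percentile(q[:,2],95);print(st[i],round(zt),cv2.minEnclosingCircle(q[q[:,2]>zt-6][:,:2].astype(np.float32)))
E
```

```text
t: 21.0
ee_pos: [483.6, 297.3, 19.8]
eef_rot: [[0.001, -0.0, 1.0], [0.0, 1.0, 0.0], [-1.0, 0.0, 0.001]]
wrist_force: [-1.8, -0.2, 5.1]
finger_gap: 38.7
t: 22.0
ee_pos: [484.6, 297.7, 129.6]
eef_rot: [[0.005, -0.0, 1.0], [0.002, 1.0, 0.0], [-1.0, 0.002, 0.005]]
wrist_force: [0.0, -0.3, -0.7]
finger_gap: 59.9
[164 169  18  20 262] 52 ((511.88848876953125, -285.48065185546875), 21.199201583862305)
[386 181  18  19 245] 51 ((482.9927673339844, 294.76092529296875), 19.78139877319336)
[149 197  18  19 268] 53 ((603.6297607421875, -297.7837829589844), 20.7872257232666)
[383 208  18  20 259] 51 ((569.6884765625, 283.4539489746094), 19.518680572509766)
[491 213  12   7  69] 58 ((548.9507446289062, 534.4996337890625), 12.14282512664795)
[495 229  12   7  73] 58 ((594.3860473632812, 533.1870727539062), 11.584932327270508)
[498 246  13   7  80] 58 ((637.73974609375, 534.2013549804688), 12.057024955749512)
```

View pics/scene_end.png

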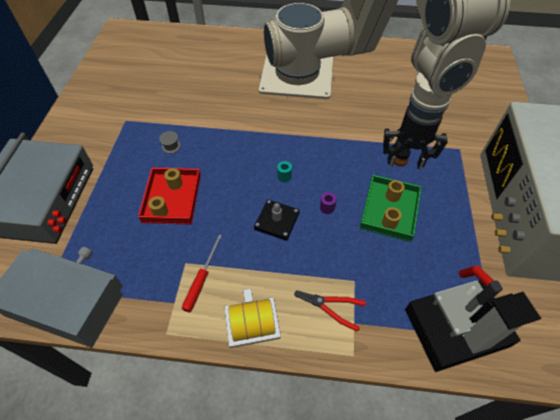

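Each tray holds two upright sleeves, at (173,178) and (158,206) in red and (395,190) and (392,218) in green. The gripper is clear of everything.

```bash
python3 -c "
from workcell import manip
print(manip.finish_job())"
```

```text
the job is handed in; nothing more can be done
None
```

I tested both loose brass sleeves on the gauge, put each in its tray and handed the job in at about 22 s of the 67 s allowed; no verdict came back.

- **First sleeve (at about x 453, y 100):** it stopped at the pin's step. The force rose to 14 N and it moved only 0.5 mm of the 2 mm commanded. It now stands in the free half of the red tray.
- **Second sleeve (at about x 460, y −128):** it went all the way down to the base, touching with 5 N, and the pilot was visible in its bore. It now stands in the free half of the green tray.

**Last checks:** the final scene image shows both sleeves upright, with their tops at 51–52 mm, which fits standing on the 5 mm tray floors. The two already-sorted sleeves measured within 2–3 mm of where they started, which is within measurement error. The other objects look unmoved, and the gripper was raised clear. No check failed. The camera estimates of the gauge position differed by 2–3 mm, and neither fit showed side force above about 4 N.

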